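# Turn a sample tile over at the turning stop

### The arm

A 6-joint arm with a two-finger parallel gripper is mounted at the origin on a cart in front of the work surface, level with it; the furniture and walls round the work are solid. World frame = base frame: x ahead of the robot, y to its left, z up, the work surface at z = 0. Lengths are in m, angles in rad, forces in N, time in s.
With the tool pointing down it reaches from about 0.35 to 0.775 m from the base axis. Payload 5.5 kg.
Tool frame: the origin (TCP) lies midway between the tips of the shut fingers; the grasp point (between the pads) lies 19 mm behind it; z points along the fingers, y is the line along which they close (so a half turn about z gives the same grasp; the last joint's range is limited). The gripper opens to 85 mm and grips with 20 to 120 N. Pads are 22 mm wide; open, the fingers measure 114 mm over their backs; the gripper's body (76 mm by 85 mm) begins 54 mm behind the grasp point. The pads swing forward as they close: fully open they stand 13 mm farther back than shut.
Start: joints at [-1.36, 0.313, 0.046, 1.304, 0, 1.431], TCP at [0.198, -0.54, 0.231] pointing down, gripper open.
Joint ranges: [-2.76, 2.76], [-0.86, 1.69], [-1.03, 1.26], [-2.2, 2.34], [-1.47, 1.5], [-3.14, 3.14]. Speed limits (rad/s): [2.57, 2.57, 3.14, 3.14, 3.14, 3.14].

### API

Orientations are given as a unit quaternion [w, x, y, z].
In Python, from workcell import telemetry, imaging, env gives the robot as it stands. The module is installed in compiled form; this text tells all that it offers.
- The arm moves only by the tool step_arm, never from a script. Its argument "moves" is a list of rows, each a list of 3 entries, a list of its own where there are three numbers: the shift along the tool's x, y, z in mm, then the turn, a rotation vector about the tool's x, y, z in rad, then the finger opening in mm, from 0 to 85.4. A call has 1 to 8 rows; each row is the pose to reach, as a shift and turn from the pose commanded when the call began, along the tool's axes at that moment; what a row does not reach only later rows make up. A row lasts 1/12 s, in which the tool goes at most 41.7 mm and 7.16 degrees, less where a joint would pass 70% of its speed; a pose out of reach is approached as far as the arm can. A call with a gripper value outside its range is refused whole. The fingers move at their own pace and stop on an object; "grip_force" is the grip in N (left out, the last holds). Time passes only in rows, so rows that repeat a pose let the fingers close. It gives the time, the measured TCP pose, the force, the opening and the grip force at its end, in the units of the state.
- telemetry.get_state(): the state, without advancing time (a new reading comes with each control period).
- imaging.read_camera(name): name is "scene" or "side" or "wrist"; returns the picture (400x640x3 uint8, red, green, blue); there is no depth.
- imaging.camera_params(name): a dict with "camera_matrix" (3x3 intrinsics, pixels), "D" ([k1, k2, p1, p2, k3] as OpenCV has them; the pictures are not rectified), "pose" (4x4, takes a point from camera to world coordinates). Camera axes: x right, y up, looking along -z (the intrinsics and any distortion apply to the point x, -y, -z); pixel columns grow to the right and rows downward; lengths in m; the calibration is good to about 2 mm. A picture is of the moment at which its call begins: read the wrist's pose just before it. camera_params takes no time and is no camera call; for the wrist camera it gives the pose at the moment of the call.
- env.hand_in(): hands the job in; it is judged then, once.
The state is a dict: "clock": time; "joint_pos": joint angles; "qvel": joint speeds; "tau": joint torques, N m; "tcp_pos": TCP position; "orientation": TCP orientation; "wrist_force": force on the tool from outside, world axes, zero at the start; "ft_torque": the same for the moment, N m; "finger_gap": finger opening in m; "grip_force": force on a finger pad.
Only numpy, scipy, OpenCV 4.12 (cv2) and the standard library are available. Lean on these libraries where they do the work, as an engineer would, in place of code of your own. Each camera call takes 0.05 s, during which the arm holds its last target. There are 200 camera calls.

### The job

Turn over the black lacquer sample tile with the gold flower that lies in front of the blue turning stop, so that its back can be sanded, without grasping or lifting it. With the fingertips push it along the table against the stop's curved front until it tips up and stands leaning against the stop, then reach over the stop and push its top edge from behind, back towards where it came from, so that it falls over and lies flat on the table in front of the stop with the flower underneath. Leave the sanding block, the jar of putty and the piece of charcoal where they are.

Things in the scene. Friction and masses are not known exactly. Their poses are not given: they have to be found in the camera images.
- tile: loose black lacquer sample tile, 95 x 60 x 8 mm, about 60 g, gold flower on its upper face at the start. Origin: centre of its plain face (underneath at the start); x along its 95 mm length, y along its 60 mm width, z out of the flower face. It starts flat on the table in front of the stop with its length pointing roughly at the stop
- tile_end_a (a point): middle of the tile's short end at its +x side (47.5 mm from the centre, half-way through the thickness)
- tile_end_b (a point): middle of the tile's short end at its -x side (47.5 mm from the centre, half-way through the thickness)
- turning_stop: blue slick-plastic (friction about 0.12) stop fixed to the table, 140 mm wide (its y). Origin: on the table, middle of the toe where its concave front begins; +x points from the toe into the wall (the way to push), roughly away from the robot. Front in mm (x, height): 0,0 - 9,8 - 14,17 - 18.5,30 - 21,45 - 22,70. The wall's back is at x 32; behind it is a 6 mm high foot to x 70 with two 35 mm high gussets
- stop_top (a point): middle of the stop's top front edge, 70 mm above the table and 22 mm beyond the toe. A tile whose near end is pushed up to the toe climbs the front and leans here at about 72 degrees, its upper end about 90 mm above the table; it stays so when let go. Pushed from behind past upright, it falls over away from the wall
- sanding_block: loose grey sanding block, 48 x 74 x 28 mm, beside the stop; to be left alone. Origin: centre of its underside
- putty_jar: loose glass screw jar of putty with a grey-green lid, 66 mm across, 82 mm high, beside the stop; to be left alone. Origin: centre of its underside
- charcoal_stick: loose stick of black charcoal lying on the table, 22 x 60 x 18 mm, to the left of the tile; to be left alone. Origin: centre of its underside
There are look-alikes about, which are no part of the job. There is more than one size of the turning_stop; the one meant has the size given above.

How it is judged:
By the outcome, as a careful person would: the job done as asked, in the order asked, and still so for the second after the job is handed in, with the robot touching nothing.
It also fails if it takes over 54 s, if anything falls off the work surface, if the arm or the gripper's body presses on something with over 40 N, if the wrist force passes 120 N, or if a joint passes its speed limit or range.

## Working session

There is one attempt and no reset: what is moved stays moved. The work goes in short steps, Python scripts to look and compute and a tool call to move; the robot and the scene stay as the last step left them, time stands still between calls to the robot, and variables do not carry over. Pictures are saved under pics/ and viewed, at most 10 in all, crops included, and the job is handed in when it is done.

Besides the shell and the picture viewer there is one more tool, called after ">>>" as name([rows], argument=value, ...), one row to a line, values as JSON. step_arm: Moves the arm, as the interface text tells. Its arguments: {"type":"object","properties":{"moves":{"type":"array"},"grip_force":{"type":"number"}},"required":["moves"]}

```bash
mkdir -p pics; cat > h.py <<'E'
import numpy as np, cv2
from workcell import telemetry, imaging, env
def grab(n,f=None):
    p=imaging.camera_params(n); im=imaging.read_camera(n)
    if f: cv2.imwrite('pics/'+f,im[:,:,::-1])
    return im,p
def ray(p,uv):
    K=np.array(p['camera_matrix'],float);D=np.array(p['D'],float);T=np.array(p['pose'])
    q=cv2.undistortPoints(np.array(uv,float).reshape(-1,1,2),K,D).reshape(-1,2)
    d=np.c_[q[:,0],-q[:,1],-np.ones(len(q))]@T[:3,:3].T
    return T[:3,3],d
def plane(p,uv,z):
    o,d=ray(p,uv); return o+d*((z-o[2])/d[:,2])[:,None]
def proj(p,P):
    K=np.array(p['camera_matrix'],float);D=np.array(p['D'],float);T=np.array(p['pose'])
    q=(np.array(P,float).reshape(-1,3)-T[:3,3])@T[:3,:3]; q=q*[1,-1,-1]
    return cv2.projectPoints(q,np.zeros(3),np.zeros(3),K,D)[0].reshape(-1,2)
E
python3 - <<'E'
from h import *
a,pa=grab('scene');b,pb=grab('side')
cv2.imwrite('pics/a.png',a[:,:,::-1]);cv2.imwrite('pics/b.png',b[:,:,::-1])
for p in(pa,pb):print(np.round(p['pose'],3))
s=telemetry.get_state();print(s['clock'],s['tcp_pos'],s['orientation'],s['finger_gap'])
E
```

```text
[[ 0.551  0.56  -0.619 -0.088]
 [-0.835  0.387 -0.392 -0.116]
 [ 0.02   0.732  0.681  0.788]
 [ 0.     0.     0.     1.   ]]
[[ 1.     0.02   0.013  0.591]
 [ 0.002  0.493 -0.87  -0.462]
 [-0.024  0.87   0.493  0.501]
 [ 0.     0.     0.     1.   ]]
0.1 [ 0.19748484 -0.53955008  0.23050037] [-8.02603970e-04  9.84658900e-01  1.74488411e-01 -3.76401352e-05] 0.08547826451872229
```

View pics/a.png

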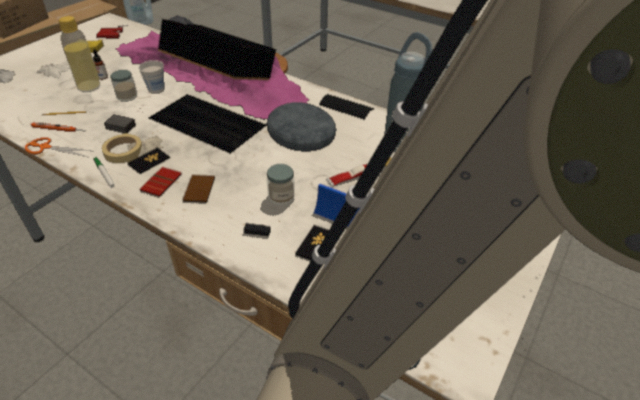

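View pics/b.png

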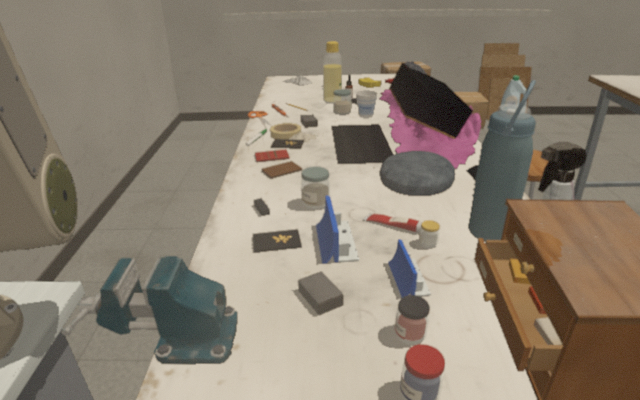

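Side view: the target tile is at (277,241), the larger stop at (333,235), the block at (320,292), the jar at (315,187) and the charcoal at (261,206). Possible mix-ups: another flower tile at (288,143), a red tile at (271,156), a brown tile at (282,170), and a smaller blue stop at (405,270). I choose the flower tile lying in front of the bigger stop, and will check it in a close crop.

```bash
python3 - <<'E'
from h import *
b,pb=grab('side')
c=b[180:320,235:440];cv2.imwrite('pics/c.png',cv2.resize(c,None,fx=3.8,fy=3.8,interpolation=cv2.INTER_CUBIC)[:,:,::-1])
g=b.astype(int)
m=((g.max(2)<75)).astype(np.uint8); m[:, :240]=0;m[:,310:]=0;m[:228]=0;m[258:]=0
gold=(g[:,:,0]-g[:,:,2]>50); gold[:228]=0;gold[258:]=0;gold[:,:250]=0;gold[:,305:]=0
m|=gold.astype(np.uint8); m=cv2.morphologyEx(m,cv2.MORPH_CLOSE,np.ones((5,5)))
n,l,s,ce=cv2.connectedComponentsWithStats(m);print(s,ce)
k=1+s[1:,4].argmax();cn=cv2.findContours((l==k).astype(np.uint8),0,1)[0][0]
P=plane(pb,cn.reshape(-1,2),0.008)
r=cv2.minAreaRect((P[:,:2]*1000).astype(np.float32));print('tile rect z8',r,cv2.boxPoints(r))
bl=((g[:,:,2]-g[:,:,0]>50)).astype(np.uint8)
n,l,s,ce=cv2.connectedComponentsWithStats(bl)
for i in range(1,n):
    if s[i,4]>150:
        cn=cv2.findContours((l==i).astype(np.uint8),0,2)[0][0];
        print(s[i],cv2.approxPolyDP(cn,2.5,True).reshape(-1,2).tolist())
E
```

```text
[[     0      0    640    400 255899]
 [   273    235     18      8     93]
 [   294    244      6      3      8]] [[319.51460537 199.48451538]
 [281.23655914 238.13978495]
 [297.125      245.625     ]]
tile rect z8 ((509.36248779296875, 279.1592712402344), (23.166915893554688, 35.086490631103516), 76.94822692871094) [[489.65656 271.83688]
 [523.8366  263.91324]
 [529.0684  286.48166]
 [494.88837 294.4053 ]]
[326 196  12  37 166] [[326, 196], [332, 227], [337, 232], [330, 200]]
```

View pics/c.png

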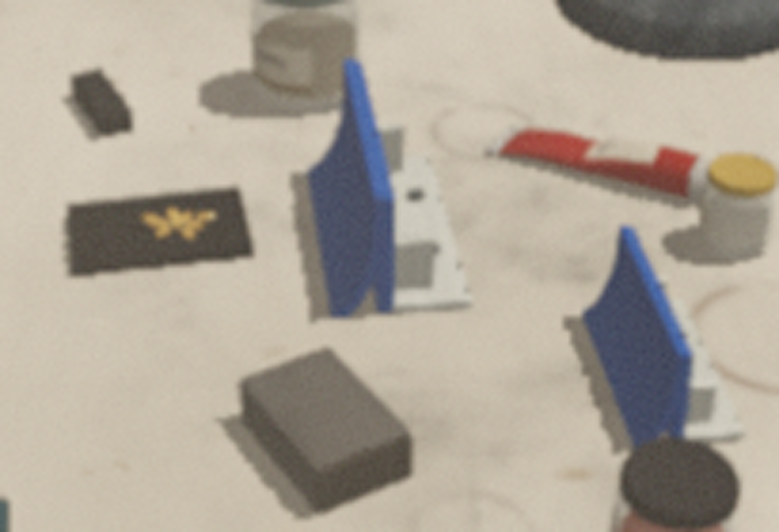

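The crop confirms it: black tile with a gold flower (crop 65–253, 190–275) in front of the larger blue stop, which spans toe (310,178)–(335,315) and top (350,62)–(390,200).

```bash
python3 - <<'E'
from h import *
b=cv2.imread('pics/b.png')[:,:,::-1];pb=imaging.camera_params('side')
g=b.astype(int)
f=lambda L:[(235+x/3.8-.37,180+y/3.8-.37) for x,y in L]
m=((g.max(2)<115)|(g[:,:,0]-g[:,:,2]>70)).astype(np.uint8); m[:, :240]=0;m[:,308:]=0;m[:224]=0;m[258:]=0
m=cv2.morphologyEx(m,cv2.MORPH_CLOSE,np.ones((5,5)))
n,l,s,ce=cv2.connectedComponentsWithStats(m);k=1+s[1:,4].argmax();print(s[k])
cn=cv2.findContours((l==k).astype(np.uint8),0,1)[0][0]
print('poly',cv2.approxPolyDP(cn,3,True).reshape(-1,2).tolist())
np.set_printoptions(precision=1,suppress=True)
P=plane(pb,cn.reshape(-1,2),0.006);print(cv2.minAreaRect((P[:,:2]*1000).astype(np.float32)))
print('tile',1e3*plane(pb,f([(67,205),(240,190),(253,252),(70,266)]),.008))
print('toe',1e3*plane(pb,f([(308,178),(333,316)]),0))
print('top',1e3*plane(pb,f([(346,62),(378,202)]),.07))
print('topback',1e3*plane(pb,f([(357,62),(394,195)]),.07))
print('foot',1e3*plane(pb,f([(428,160),(470,303)]),.006))
print('block top',1e3*plane(pb,f([(240,382),(328,349),(411,436),(320,474)]),.028))
print('char top',1e3*plane(pb,f([(71,76),(100,70),(132,128),(97,136)]),.012))
E
```

```text
[253 230  48  22 819]
poly [[297, 231], [254, 234], [254, 251], [300, 246]]
((500.1521911621094, 275.60986328125), (93.41036224365234, 63.88716506958008), 9.012866973876953)
tile [[449.7 298.3   8. ]
 [543.1 310.2   8. ]
 [551.9 250.6   8. ]
 [458.3 241.    8. ]]
toe [[580.1 333.8   0. ]
 [592.4 205.5   0. ]]
top [[602.3 340.   70. ]
 [614.6 200.4  70. ]]
topback [[608.3 339.7  70. ]
 [622.4 206.2  70. ]]
foot [[647.7 340.8   6. ]
 [660.  205.9   6. ]]
block top [[550.6 121.   28. ]
 [589.8 143.5  28. ]
 [624.3  83.1  28. ]
 [585.6  60.6  28. ]]
char top [[435.2 436.9  12. ]
 [452.2 443.9  12. ]
 [478.5 372.6  12. ]
 [459.1 364.3  12. ]]
```

>>> step_arm([
  [[341, -344, -19], [0, 0, 0.264], 0],
  [[341, -344, -19], [0, 0, 0.264], 0],
  [[341, -344, -19], [0, 0, 0.264], 0],
  [[341, -344, -19], [0, 0, 0.264], 0],
  [[341, -344, -19], [0, 0, 0.264], 0],
  [[341, -344, -19], [0, 0, 0.264], 0],
  [[341, -344, -19], [0, 0, 0.264], 0],
  [[341, -344, -19], [0, 0, 0.264], 0],
])

```text
clock: 0.82
tcp_pos: [0.3367, -0.2353, 0.2444]
orientation: [0.0, 0.999, 0.043, 0.0]
wrist_force: [1.3, -1.5, -0.2]
finger_gap: -0.0002
grip_force: 0.0
```

```bash
cat >> h.py <<'E'
from scipy.spatial.transform import Rotation as Ro
O=np.array([586.4,269.,0]);YAW=5.0
S=Ro.from_euler('z',YAW,degrees=True)
def st():
    s=telemetry.get_state();q=np.array(s['orientation']);R=Ro.from_quat(q[[1,2,3,0]])
    p=np.array(s['tcp_pos'])*1000
    print('t',round(s['clock'],2),'tcp',p.round(1),'stopframe',S.inv().apply(p-O).round(1),'F',np.round(s['wrist_force'],1),'gap',round(s['finger_gap'],4))
    return p,R
def go(world=None,stop=None):
    p,R=st(); t=np.array(world,float) if world is not None else S.apply(np.array(stop,float))+O
    # tool down, tool x along stop x
    Rt=Ro.from_matrix(np.c_[S.apply([1,0,0]),S.apply([0,-1,0]),[0,0,-1]])
    print('shift',R.inv().apply(t-p).round(1),'turn',(R.inv()*Rt).as_rotvec().round(4))
E
python3 -c "
from h import *
go(world=[400,-60,250]);go(stop=[-158,0,200]);go(world=[420,255,200])"
```

```text
t 0.82 tcp [ 336.7 -235.3  244.4] stopframe [-292.7 -480.7  244.4] F [ 1.3 -1.5 -0.2] gap -0.0002
shift [  78.2 -169.3   -5.6] turn [ 0.0001 -0.0002 -0.0012]
t 0.82 tcp [ 336.7 -235.3  244.4] stopframe [-292.7 -480.7  244.4] F [ 1.3 -1.5 -0.2] gap -0.0002
shift [ 134.1 -480.8   44.3] turn [ 0.0001 -0.0002 -0.0012]
t 0.82 tcp [ 336.7 -235.3  244.4] stopframe [-292.7 -480.7  244.4] F [ 1.3 -1.5 -0.2] gap -0.0002
shift [ 125.1 -481.4   44.3] turn [ 0.0001 -0.0002 -0.0012]
```

>>> step_arm([
  [[130, -493, 0], [0, 0, 0], 0],
  [[130, -493, 0], [0, 0, 0], 0],
  [[130, -493, 0], [0, 0, 0], 0],
  [[130, -493, 0], [0, 0, 0], 0],
  [[130, -493, 0], [0, 0, 0], 0],
  [[130, -493, 0], [0, 0, 0], 0],
  [[130, -493, 0], [0, 0, 0], 0],
  [[130, -493, 0], [0, 0, 0], 0],
])

```text
clock: 1.48
tcp_pos: [0.3929, 0.0933, 0.2444]
orientation: [0.0, 0.999, 0.043, 0.0]
wrist_force: [0.8, 0.0, 0.1]
finger_gap: -0.0
grip_force: 0.0
```

```bash
python3 -c "
from h import *
go(stop=[-163,12.5,60])"
```

```text
t 1.48 tcp [392.9  93.3 244.4] stopframe [-208.1 -158.1  244.4] F [0.8 0.  0.1] gap -0.0
shift [  44.9 -170.7  184.4] turn [ 0.0002 -0.0006 -0.0004]
```

>>> step_arm([
  [[45, -171, 40], [0, 0, 0], 0],
  [[45, -171, 40], [0, 0, 0], 0],
  [[45, -171, 40], [0, 0, 0], 0],
  [[45, -171, 40], [0, 0, 0], 0],
  [[45, -171, 40], [0, 0, 0], 0],
  [[45, -171, 184], [0, 0, 0], 0],
  [[45, -171, 184], [0, 0, 0], 0],
  [[45, -171, 184], [0, 0, 0], 0],
])

```text
clock: 2.15
tcp_pos: [0.4353, 0.1423, 0.1235]
orientation: [-0.012, 0.998, 0.062, -0.001]
wrist_force: [-0.5, -0.3, -0.6]
finger_gap: 0.0003
grip_force: 0.0
```

```bash
python3 -c "
from h import *
go(stop=[-163,12.5,3]);im,p=grab('wrist','w1.png');im,p=grab('side')
cv2.imwrite('pics/s1.png',cv2.resize(im[100:320,180:450],None,fx=2.9,fy=2.7)[:,:,::-1])"
```

```text
t 2.15 tcp [435.3 142.3 123.5] stopframe [-161.6 -113.   123.5] F [-0.5 -0.3 -0.6] gap 0.0003
shift [   3.3 -122.4  123.5] turn [-0.025   0.0012  0.0374]
```

View pics/s1.png

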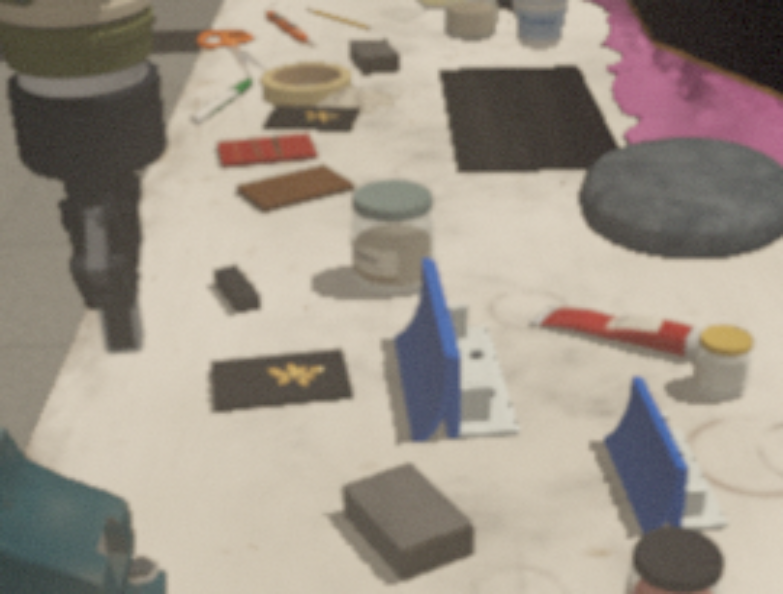

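View pics/w1.png

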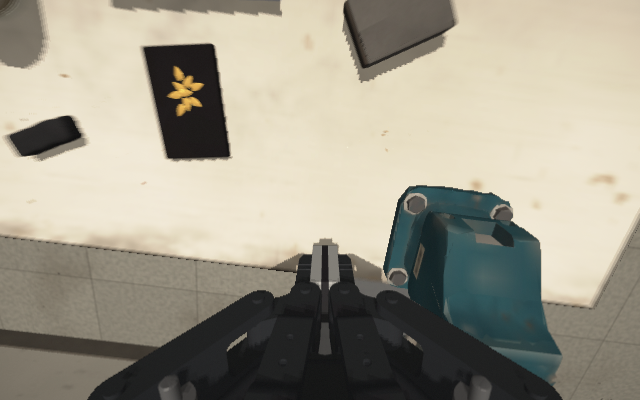

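The side crop shows the closed gripper over the table edge at (120,350), left of the tile at (280,380). The wrist view shows the tile at (190,100) ahead-left, and the vise close on the right at (460,250). The last move fell short, so I check the joints.

```bash
python3 -c "
from h import *
s=telemetry.get_state();print([np.round(s[k],3) for k in('joint_pos','qvel','tau','wrist_force','ft_torque')])
go(stop=[-163,12.5,100])
p=imaging.camera_params('wrist')
print(1e3*plane(p,[[144,46],[214,44],[230,157],[166,158]],.008))
P=plane(p,[[144,46],[214,44],[230,157],[166,158]],.008)*1e3
print('stopframe',S.inv().apply(P-O).round(1))
print('vise',plane(p,[[390,280],[410,187]],.01)*1e3)
"
```

```text
[array([ 0.124,  0.155, -0.44 ,  0.984,  0.025,  3.141]), array([ 0.006, -0.041,  0.08 ,  0.078, -0.002, -0.001]), array([ -0.047, -35.432,  27.254,  -1.258,   0.105,   0.   ]), array([-0.867,  0.009,  0.48 ]), array([-0.004,  0.049, -0.005])]
t 2.25 tcp [432.4 142.2 121.4] stopframe [-164.5 -112.9  121.4] F [-0.9  0.   0.5] gap -0.0003
shift [   6.4 -124.6   24.6] turn [-0.0251  0.0084  0.0377]
[[539.86060347 306.21156777   8.        ]
 [548.22807214 249.4770359    8.        ]
 [458.04426589 235.48311046   8.        ]
 [449.4930366  294.16361408   8.        ]]
stopframe [[ -43.1   41.1    8. ]
 [ -39.7  -16.1    8. ]
 [-130.8  -22.2    8. ]
 [-134.2   37.     8. ]]
vise [[350.51945506  66.33488662  10.        ]
 [452.03245114  68.27642851  10.        ]]
```

Joint 6 is at its limit, so I'll turn half a revolution the other way while moving over.

>>> step_arm([
  [[0, -30, -30], [0, 0, -0.12], 0],
  [[0, -60, -30], [0, 0, -0.25], 0],
  [[0, -90, -30], [0, 0, -0.37], 0],
  [[6, -120, -30], [0, 0, -0.49], 0],
  [[6, -125, -30], [0, 0, -0.61], 0],
  [[6, -125, -30], [0, 0, -0.73], 0],
  [[6, -125, -30], [0, 0, -0.85], 0],
  [[6, -125, -30], [0, 0, -0.97], 0],
])

```text
clock: 2.92
tcp_pos: [0.4262, 0.2676, 0.16]
orientation: [-0.011, 0.852, 0.524, 0.006]
wrist_force: [0.7, 0.4, -0.6]
finger_gap: -0.0001
grip_force: 0.0
```

>>> step_arm([
  [[0, 0, 0], [0, 0, -0.12], 0],
  [[0, 0, 0], [0, 0, -0.25], 0],
  [[0, 0, 0], [0, 0, -0.37], 0],
  [[0, 0, 0], [0, 0, -0.49], 0],
  [[0, 0, 0], [0, 0, -0.61], 0],
  [[0, 0, 0], [0, 0, -0.73], 0],
  [[0, 0, 0], [0, 0, -0.85], 0],
  [[0, 0, 0], [0, 0, -0.97], 0],
])

```text
clock: 3.58
tcp_pos: [0.4264, 0.2672, 0.1601]
orientation: [-0.007, 0.51, 0.86, 0.011]
wrist_force: [0.1, 0.4, -0.3]
finger_gap: 0.0
grip_force: 0.0
```

```bash
sed -i 's/S.apply(\[1,0,0\]),S.apply(\[0,-1,0\])/S.apply([-1,0,0]),S.apply([0,1,0])/' h.py; python3 -c "
from h import *
go(stop=[-163,11,60]);print(telemetry.get_state()['joint_pos'])"
```

```text
t 3.58 tcp [426.4 267.2 160.1] stopframe [-159.5   12.2  160.1] F [ 0.1  0.4 -0.3] gap 0.0
shift [ -2.   -4.7 100. ] turn [ 0.0233 -0.0145 -1.1569]
[ 0.38524841  0.20067982 -0.28143829  1.08048765  0.02464938  1.45505427]
```

>>> step_arm([
  [[-2, -5, 20], [0.002, -0.001, -0.12], 0],
  [[-2, -5, 40], [0.005, -0.003, -0.24], 0],
  [[-2, -5, 60], [0.008, -0.005, -0.36], 0],
  [[-2, -5, 80], [0.01, -0.006, -0.48], 0],
  [[-2, -5, 100], [0.012, -0.008, -0.6], 0],
  [[-2, -5, 100], [0.014, -0.009, -0.72], 0],
  [[-2, -5, 100], [0.017, -0.01, -0.84], 0],
  [[-2, -5, 100], [0.02, -0.012, -0.96], 0],
])

```text
clock: 4.25
tcp_pos: [0.4226, 0.2656, 0.0593]
orientation: [-0.002, 0.055, 0.998, 0.001]
wrist_force: [-1.4, 0.7, -0.2]
finger_gap: 0.0002
grip_force: 0.0
```

```bash
python3 -c "
from h import *
go(stop=[-163,11,3])"
```

```text
t 4.25 tcp [422.6 265.6  59.3] stopframe [-163.5   10.9   59.3] F [-1.4  0.7 -0.2] gap 0.0002
shift [-0.7  0.1 56.2] turn [ 0.0028 -0.0041 -0.197 ]
```

>>> step_arm([
  [[0, 0, 20], [0.003, -0.004, -0.1], 0],
  [[0, 0, 38], [0.003, -0.004, -0.197], 0],
  [[0, 0, 48], [0.003, -0.004, -0.197], 0],
  [[0, 0, 53], [0.003, -0.004, -0.197], 0],
  [[0, 0, 56], [0.003, -0.004, -0.197], 0],
  [[0, 0, 56], [0.003, -0.004, -0.197], 0],
])

```text
clock: 4.75
tcp_pos: [0.4216, 0.2662, 0.0022]
orientation: [-0.0, -0.041, 0.999, -0.0]
wrist_force: [0.7, 0.1, -0.6]
finger_gap: 0.0001
grip_force: 0.0
```

```bash
python3 -c "
from h import *
go(stop=[-75,11,3])"
```

```text
t 4.75 tcp [421.6 266.2   2.2] stopframe [-164.5   11.6    2.2] F [ 0.7  0.1 -0.6] gap 0.0001
shift [-89.5  -0.   -0.8] turn [-0.0001 -0.001  -0.0061]
```

>>> step_arm([
  [[-12, 0, 0], [0, 0, -0.006], 0],
  [[-22, 0, 0], [0, 0, -0.006], 0],
  [[-30, 0, 0], [0, 0, -0.006], 0],
  [[-38, 0, 0], [0, 0, -0.006], 0],
  [[-45, 0, 0], [0, 0, -0.006], 0],
  [[-52, 0, 0], [0, 0, -0.006], 0],
  [[-60, 0, 0], [0, 0, -0.006], 0],
  [[-68, 0, 0], [0, 0, -0.006], 0],
])

```text
clock: 5.42
tcp_pos: [0.4894, 0.2721, 0.0018]
orientation: [-0.001, -0.045, 0.999, -0.0]
wrist_force: [-0.3, 0.5, -0.1]
finger_gap: 0.0006
grip_force: 0.3
```

```bash
python3 -c "
from h import *
go(stop=[-25,11,3]);im,p=grab('side')
cv2.imwrite('pics/s2.png',cv2.resize(im[170:290,210:390],None,fx=4,fy=4)[:,:,::-1])"
```

```text
t 5.42 tcp [489.4 272.1   1.8] stopframe [-96.3  11.5   1.8] F [-0.3  0.5 -0.1] gap 0.0006
shift [-71.3  -0.7  -1.3] turn [-0.0001 -0.0015  0.0021]
```

View pics/s2.png

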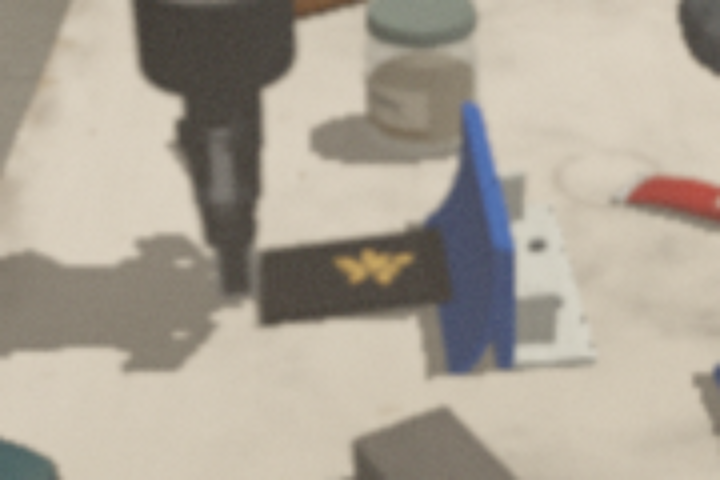

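The tile (crop 260–450, 230–325) lies square, with its front end just starting up the stop's toe and the fingertip behind it at (235,290). I continue pushing.

>>> step_arm([
  [[-6, 0, 0], [0, 0, 0], 0],
  [[-12, 0, 0], [0, 0, 0], 0],
  [[-18, 0, 0], [0, 0, 0], 0],
  [[-24, 0, 0], [0, 0, 0], 0],
  [[-30, 0, 0], [0, 0, 0], 0],
  [[-36, 0, 0], [0, 0, 0], 0],
  [[-42, 0, 0], [0, 0, 0], 0],
  [[-48, 0, 0], [0, 0, 0], 0],
])

```text
clock: 6.13
tcp_pos: [0.5376, 0.2765, 0.002]
orientation: [-0.0, -0.045, 0.999, 0.0]
wrist_force: [-0.4, 0.6, -0.7]
finger_gap: -0.0001
grip_force: 0.1
```

>>> step_arm([
  [[-4, 0, 0], [0, 0, 0], 0],
  [[-8, 0, 0], [0, 0, 0], 0],
  [[-12, 0, 0], [0, 0, 0], 0],
  [[-16, 0, 0], [0, 0, 0], 0],
  [[-19, 0, 0], [0, 0, 0], 0],
  [[-22, 0, 0], [0, 0, 0], 0],
  [[-24, 0, 0], [0, 0, 0], 0],
  [[-24, 0, 0], [0, 0, 0], 0],
])

```text
clock: 6.8
tcp_pos: [0.5612, 0.2786, 0.0019]
orientation: [-0.0, -0.045, 0.999, 0.0]
wrist_force: [0.3, 1.0, -0.2]
finger_gap: -0.0003
grip_force: 0.0
```

```bash
python3 -c "
from h import *
go(stop=[-20,11,3]);im,p=grab('side')
cv2.imwrite('pics/s3.png',cv2.resize(im[150:290,230:410],None,fx=4,fy=4)[:,:,::-1])"
```

```text
t 6.8 tcp [561.2 278.6   1.9] stopframe [-24.3  11.7   1.9] F [ 0.3  1.  -0.2] gap -0.0003
shift [-4.3 -0.7 -1.1] turn [ 0.0001 -0.0005  0.002 ]
```

View pics/s3.png

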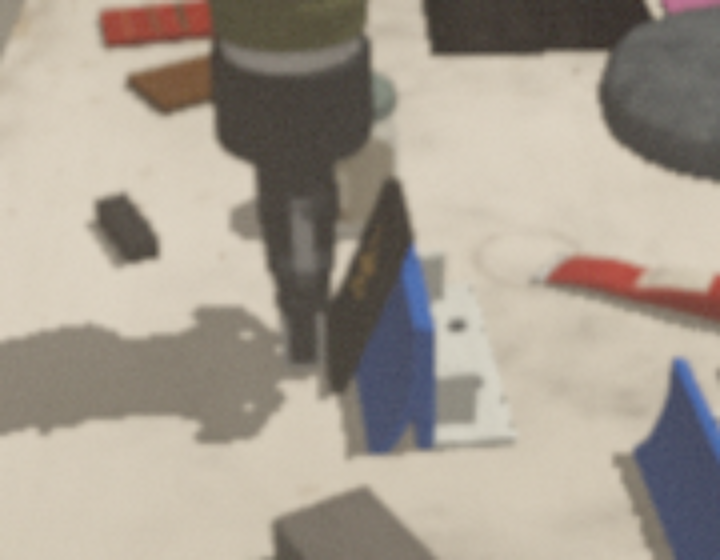

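The tile now stands up against the stop (crop 330–410, 180–395), with the fingertip at (300,365) behind its foot. I measure how far the foot is from the toe.

```bash
python3 -c "
from h import *
p=imaging.camera_params('side')
for n,uv,z in(('flower bottom near',(230+330/4,150+390/4),.004),('plain bottom near',(230+347/4,150+394/4),.0),('top near plain',(230+413/4,150+243/4),.088),('top far',(230+388/4,150+180/4),.090)):
    print(n,S.inv().apply(plane(p,[uv],z)*1e3-O).round(1))"
```

```text
flower bottom near [[-14.1 -17.5   4. ]]
plain bottom near [[ -5.7 -16.2   0. ]]
top near plain [[ 26.4 -23.6  88. ]]
top far [[21.3 35.9 90. ]]
```

>>> step_arm([
  [[-1, 0, 0], [0, 0, 0], 0],
  [[-2, 0, 0], [0, 0, 0], 0],
  [[-3, 0, 0], [0, 0, 0], 0],
  [[-4, 0, 0], [0, 0, 0], 0],
  [[-4, 0, 0], [0, 0, 0], 0],
])

```text
clock: 7.27
tcp_pos: [0.5648, 0.2789, 0.0019]
orientation: [-0.0, -0.045, 0.999, -0.0]
wrist_force: [-1.8, 0.4, 0.2]
finger_gap: -0.0001
grip_force: 0.1
```

>>> step_arm([
  [[-1, 0, 0], [0, 0, 0], 0],
  [[-1, 0, 0], [0, 0, 0], 0],
  [[-1, 0, 0], [0, 0, 0], 0],
])

```text
clock: 7.52
tcp_pos: [0.5657, 0.279, 0.0018]
orientation: [-0.0, -0.045, 0.999, -0.0]
wrist_force: [-0.4, -0.5, -0.3]
finger_gap: -0.0
grip_force: 0.0
```

```bash
python3 -c "
from h import *
st()"
```

```text
t 7.52 tcp [565.7 279.    1.8] stopframe [-19.7  11.7   1.8] F [-0.4 -0.5 -0.3] gap -0.0
```

>>> step_arm([
  [[-1, 0, 0], [0, 0, 0], 0],
  [[-2, 0, 0], [0, 0, 0], 0],
  [[-2, 0, 0], [0, 0, 0], 0],
])

```text
clock: 7.77
tcp_pos: [0.5679, 0.2791, 0.0018]
orientation: [-0.0, -0.045, 0.999, -0.0]
wrist_force: [-0.1, -0.4, 0.1]
finger_gap: 0.0001
grip_force: 0.1
```

```bash
python3 -c "
from h import *
st();im,p=grab('side');st()
cv2.imwrite('pics/s4.png',cv2.resize(im[180:260,290:370],None,fx=7,fy=7)[:,:,::-1])"
```

```text
t 7.77 tcp [567.9 279.1   1.8] stopframe [-17.6  11.7   1.8] F [-0.1 -0.4  0.1] gap 0.0001
t 7.82 tcp [567.8 279.2   1.9] stopframe [-17.6  11.8   1.9] F [-0.9 -0.2 -0.4] gap -0.0001
```

View pics/s4.png

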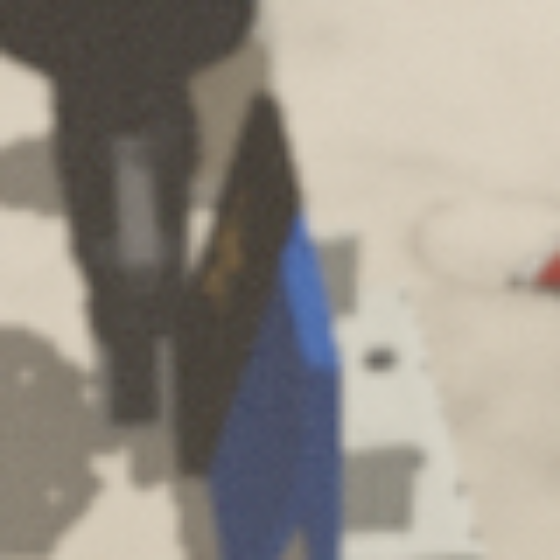

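The tile leans steeply on the stop (crop 180–300, 95–475) with its foot at the toe. I back off, rise, and check that it stands alone.

>>> step_arm([
  [[3, 0, 0], [0, 0, 0], 0],
  [[8, 0, 0], [0, 0, 0], 0],
  [[18, 0, 0], [0, 0, 0], 0],
  [[40, 0, 0], [0, 0, 0], 0],
  [[65, 0, 0], [0, 0, 0], 0],
  [[65, 0, -30], [0, 0, 0], 0],
  [[65, 0, -70], [0, 0, 0], 0],
  [[65, 0, -110], [0, 0, 0], 0],
])

```text
clock: 8.48
tcp_pos: [0.5002, 0.2727, 0.1117]
orientation: [-0.003, -0.045, 0.999, -0.001]
wrist_force: [0.9, 0.0, 0.0]
finger_gap: 0.0001
grip_force: 0.0
```

>>> step_arm([
  [[0, 0, -40], [0, 0, 0], 0],
  [[0, 0, -75], [0, 0, 0], 0],
  [[0, 0, -75], [0, 0, 0], 0],
])

```text
clock: 8.73
tcp_pos: [0.5063, 0.2748, 0.1953]
orientation: [0.006, -0.045, 0.999, 0.002]
wrist_force: [0.9, -0.4, 0.3]
finger_gap: 0.0003
grip_force: 0.0
```

```bash
python3 -c "
from h import *
go(stop=[55,12,190]);im,p=grab('side')
cv2.imwrite('pics/s5.png',cv2.resize(im[180:260,290:370],None,fx=7,fy=7)[:,:,::-1])"
```

```text
t 8.73 tcp [506.3 274.8 195.3] stopframe [-79.3  12.8 195.3] F [ 0.9 -0.4  0.3] gap 0.0003
shift [-134.2   -1.1    6.8] turn [0.0034 0.0115 0.0025]
```

View pics/s5.png

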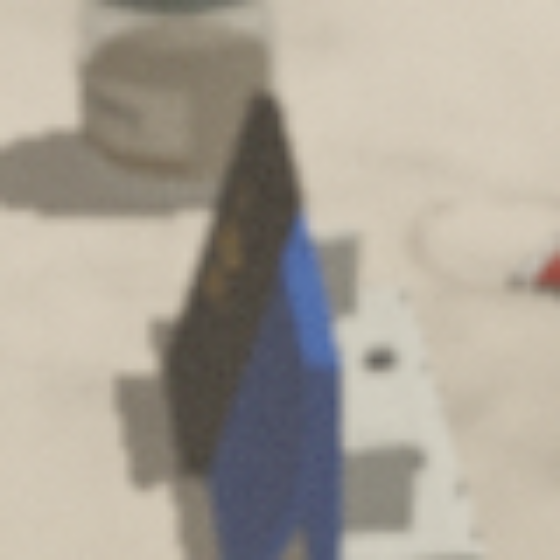

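The tile stands on its own against the stop. Now over the top.

>>> step_arm([
  [[-35, -2, 0], [0, 0, 0], 0],
  [[-70, -4, 0], [0, 0, 0], 0],
  [[-105, -4, 0], [0, 0, 0], 0],
  [[-135, -4, 0], [0, 0, 0], 0],
  [[-139, -4, 0], [0, 0.01, 0], 0],
  [[-139, -4, 0], [0, 0.01, 0], 0],
  [[-139, -4, 0], [0, 0.01, 0], 0],
])

```text
clock: 9.37
tcp_pos: [0.641, 0.2815, 0.1845]
orientation: [-0.007, -0.045, 0.999, -0.001]
wrist_force: [-1.0, 0.7, -0.9]
finger_gap: 0.0004
grip_force: 0.0
```

```bash
python3 -c "
from h import *
go(stop=[60,9,79])"
```

```text
t 9.37 tcp [641.  281.5 184.5] stopframe [ 55.4   7.7 184.5] F [-1.   0.7 -0.9] gap 0.0004
shift [ -6.1   1.4 105.4] turn [-0.0007 -0.0145  0.0019]
```

>>> step_arm([
  [[-6, 1, 25], [0, -0.014, 0.002], 0],
  [[-6, 1, 50], [0, -0.014, 0.002], 0],
  [[-6, 1, 75], [0, -0.014, 0.002], 0],
  [[-6, 1, 90], [0, -0.014, 0.002], 0],
  [[-6, 1, 98], [0, -0.014, 0.002], 0],
  [[-6, 1, 103], [0, -0.014, 0.002], 0],
  [[-6, 1, 103], [0, -0.014, 0.002], 0],
  [[-6, 1, 103], [0, -0.014, 0.002], 0],
])

```text
clock: 10.03
tcp_pos: [0.6467, 0.2835, 0.0848]
orientation: [0.002, -0.044, 0.999, 0.0]
wrist_force: [0.7, 0.0, 0.9]
finger_gap: -0.0
grip_force: 0.0
```

```bash
python3 -c "
from h import *
go(stop=[45,9,80])"
```

```text
t 10.03 tcp [646.7 283.5  84.8] stopframe [61.3  9.2 84.8] F [0.7 0.  0.9] gap -0.0
shift [16.4 -0.2  4.7] turn [0.0003 0.0043 0.0004]
```

>>> step_arm([
  [[5, 0, 5], [0, 0.004, 0], 0],
  [[12, 0, 5], [0, 0.004, 0], 0],
  [[18, 0, 5], [0, 0.004, 0], 0],
  [[23, 0, 5], [0, 0.004, 0], 0],
  [[27, 0, 5], [0, 0.004, 0], 0],
  [[31, 0, 5], [0, 0.004, 0], 0],
  [[35, 0, 5], [0, 0.004, 0], 0],
  [[39, 0, 5], [0, 0.004, 0], 0],
])

```text
clock: 10.7
tcp_pos: [0.6074, 0.2798, 0.0788]
orientation: [-0.0, -0.044, 0.999, 0.0]
wrist_force: [0.5, 0.3, -0.4]
finger_gap: 0.0002
grip_force: 0.0
```

```bash
cat > look.py <<'E'
from h import *
go(stop=[-5,9,80]);im,p=grab('side');import sys;cv2.imwrite('pics/'+sys.argv[1],im[:,:,::-1])
g=im.astype(int); m=(g.max(2)<95).astype(np.uint8); m[:, :245]=0;m[:,345:]=0;m[:215]=0;m[262:]=0
n,l,s,c=cv2.connectedComponentsWithStats(m);print([ (s[i].tolist()) for i in range(1,n) if s[i,4]>40])
E
python3 look.py k1.png
```

```text
t 10.7 tcp [607.4 279.8  78.8] stopframe [21.9  9.  78.8] F [ 0.5  0.3 -0.4] gap 0.0002
shift [26.9  0.1 -1.2] turn [ 0.     -0.0007  0.0002]
[[314, 215, 10, 33, 229]]
```

>>> step_arm([
  [[4, 0, 0], [0, 0, 0], 0],
  [[8, 0, 0], [0, 0, 0], 0],
  [[11, 0, 0], [0, 0, 0], 0],
  [[14, 0, 0], [0, 0, 0], 0],
  [[17, 0, 0], [0, 0, 0], 0],
  [[20, 0, 0], [0, 0, 0], 0],
  [[23, 0, 0], [0, 0, 0], 0],
  [[26, 0, 0], [0, 0, 0], 0],
])

```text
clock: 11.42
tcp_pos: [0.5816, 0.2775, 0.0786]
orientation: [-0.0, -0.044, 0.999, -0.0]
wrist_force: [0.2, 0.6, 0.5]
finger_gap: -0.0
grip_force: 0.0
```

```bash
python3 look.py k2.png
```

```text
t 11.42 tcp [581.6 277.5  78.6] stopframe [-4.   8.9 78.6] F [0.2 0.6 0.5] gap -0.0
shift [ 1.   0.1 -1.4] turn [ 0.     -0.001   0.0001]
[[265, 231, 47, 21, 795]]
```

The tile has fallen. I raise the hand clear and look.

>>> step_arm([
  [[0, 0, -30], [0, 0, 0], 0],
  [[0, 0, -60], [0, 0, 0], 0],
  [[0, 0, -95], [0, 0, 0], 0],
  [[0, 0, -120], [0, 0, 0], 0],
  [[0, 0, -120], [0, 0, 0], 0],
  [[0, 0, -120], [0, 0, 0], 0],
])

```text
clock: 11.97
tcp_pos: [0.5833, 0.278, 0.2009]
orientation: [0.002, -0.044, 0.999, 0.001]
wrist_force: [-0.7, -0.2, -0.6]
finger_gap: -0.0002
grip_force: 0.0
```

```bash
python3 - <<'E'
from h import *
st();im,pb=grab('side')
cv2.imwrite('pics/f.png',cv2.resize(im[170:320,240:400],None,fx=4,fy=4,interpolation=cv2.INTER_CUBIC)[:,:,::-1])
g=im.astype(int); m=(g.max(2)<115).astype(np.uint8); m[:, :250]=0;m[:,318:]=0;m[:224]=0;m[258:]=0
n,l,s,ce=cv2.connectedComponentsWithStats(m);k=1+s[1:,4].argmax();print(s[k])
cn=cv2.findContours((l==k).astype(np.uint8),0,1)[0][0]
P=S.inv().apply(plane(pb,cn.reshape(-1,2),0.006)*1e3-O);r=cv2.minAreaRect(P[:,:2].astype(np.float32));print(r,cv2.boxPoints(r))
gold=(g[:,:,0]-g[:,:,2]>60);print('gold',gold[228:256,260:312].sum())
E
```

```text
t 11.97 tcp [583.3 278.  200.9] stopframe [ -2.3   9.2 200.9] F [-0.7 -0.2 -0.6] gap -0.0002
[264 231  49  21 833]
((-61.1833381652832, 10.37753677368164), (96.08749389648438, 64.1680679321289), 0.3192131817340851) [[-109.40509    42.19341 ]
 [-109.04759   -21.973667]
 [ -12.961586  -21.438335]
 [ -13.319084   42.72874 ]]
gold 0
```

View pics/f.png

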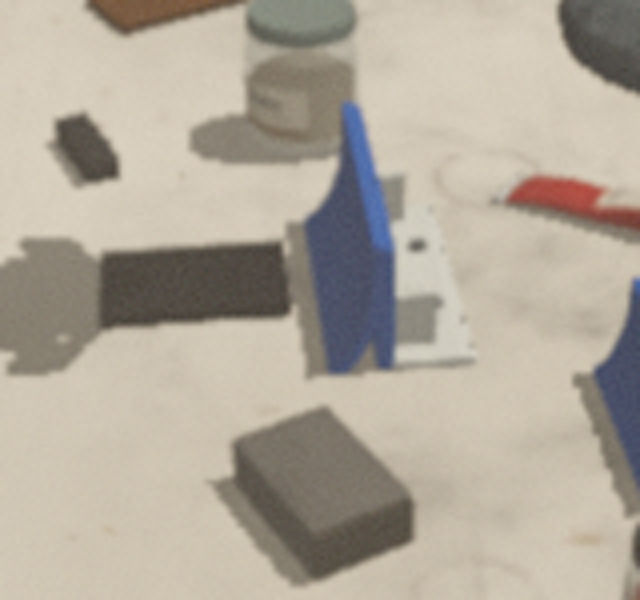

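The tile lies flat, plain side up (crop 100–290, 243–327), with its near end about 13 mm clear of the toe. The block, jar and charcoal look unmoved.

```bash
python3 -c "
from h import *
print(env.hand_in())"
```

```text
the job is handed in; nothing more can be done
None
```

The tile is turned over: it lies flat in front of the stop with the flower underneath, the sanding block, jar and charcoal look unmoved in the last picture, and the job was handed in at about 12 s.

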